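# Fish the dropped screw cap out of the gap with the hooked rod

## Robot

A 6-joint arm with a two-finger parallel gripper is mounted at the origin on a cart in front of the work surface, level with it; the furniture and walls round the work are solid. World frame = base frame: x ahead of the robot, y to its left, z up, the work surface at z = 0. Lengths are in m, angles in rad, forces in N, time in s.
With the tool pointing down it reaches from about 0.4 to 0.925 m from the base axis. Payload 3.4 kg.
Tool frame: the origin (TCP) lies between the finger pads; the fingertips stand 8 mm ahead of it and the grasp point (between the pads) lies 11 mm behind it; z points along the fingers, y is the line along which they close (so a half turn about z gives the same grasp; the last joint's range is limited). The gripper opens to 85 mm and grips with 20 to 120 N. Pads are 22 mm wide; open, the fingers measure 114 mm over their backs; the gripper's body (76 mm by 85 mm) begins 54 mm behind the grasp point. The pads swing forward as they close: fully open they stand 13 mm farther back than shut.
Start: joints at [1.236, 0.307, 1.506, -0, 1.328, -0.073], TCP at [0.149, 0.555, 0.239] pointing down, gripper open.
Joint ranges: [-3.12, 3.12], [-1.05, 2.28], [0.14, 2.33], [-1.42, 4.57], [0.1, 2.73], [-2.68, 2.68]. Speed limits (rad/s): [2.57, 2.57, 3.14, 3.14, 3.14, 3.14].

## Interface

Orientations are given as a 3x3 rotation matrix whose columns are the frame's x, y, z axes.
In Python, from bench import observe, get_image, get_calibration, ticket gives the robot as it stands.
- The arm moves only by the tool play_rows, never from a script. Its argument "increments" is a list of rows, each a list of 5 numbers: the closure in counts, from 0 (fully open) to 255 (shut), then the shift along the tool's x, y, z in m, then the turn about the tool's z in rad. A call has 1 to 20 rows; each row is the pose to reach, as a shift and turn from the pose commanded when the call began, along the tool's axes at that moment; what a row does not reach only later rows make up. A row lasts 1/12 s, in which the tool goes at most 41.7 mm and 7.16 degrees, less where a joint would pass 70% of its speed; a pose out of reach is approached as far as the arm can. A call with a gripper value outside its range is refused whole. The fingers move at their own pace and stop on an object; "force" is the grip in N (left out, the last holds). Time passes only in rows, so rows that repeat a pose let the fingers close. It gives the time, the measured TCP pose, the force, the opening and the grip force at its end, in the units of the state.
- observe(): the state, without advancing time (a new reading comes with each control period).
- get_image(name): name is "side" or "top"; returns the picture (384x512x3 uint8, red, green, blue); there is no depth.
- get_calibration(name): a dict with "intrinsics" (3x3 intrinsics, pixels), "k1" (the pictures are not rectified: a ray, as slopes to the right and down, at radius r is drawn at 1 + k1 r^2 times it, then the intrinsics apply), "R" (3x3) and "t" (3): a world point X has camera coordinates R X + t. Camera axes: x right, y down, z forward; pixel columns grow to the right and rows downward; lengths in m; the calibration is good to about 2 mm. A picture is of the moment at which its call begins. get_calibration takes no time and is no camera call.
- ticket.finish_job(): hands the job in; it is judged then, once.
The state is a dict: "t": time; "joints": joint angles; "dq": joint speeds; "effort": joint torques, N m; "position": TCP position; "ee_rot": TCP orientation; "contact_force": force on the tool from outside, world axes, zero at the start; "wrist_torque": the same for the moment, N m; "width": finger opening in m; "finger_force": force on a finger pad.
Only numpy, scipy, OpenCV 4.12 (cv2) and the standard library are available. Lean on these libraries where they do the work, as an engineer would, in place of code of your own. Each camera call takes 0.05 s, during which the arm holds its last target. There are 200 camera calls.

## Task

A purple screw cap has fallen into the narrow gap between the two black power supplies, under the clear cover: take the orange-handled hooked rod from its stand, feel gently for the base plate with its toe, and draw the cap out through the open front until it lies flat on the bare metal plate, wholly clear of the gap. Never press hard with the rod on the plate, the cover, the supplies or the cap, and do not touch the cap with the gripper. Then hang the rod back in its stand as it was, leaving the dropper bottle, the timer and the film roll where they are.

Things in the scene. Friction and masses are not known exactly. Their poses are not given: they have to be found in the camera images.
- gap_mouth (a point): Front end of the gap, mid-width, on the top face of the aluminium base plate (4 mm thick, on the worktop). x points straight into the gap, y left, z up. Gap: 51 mm wide (y -25 to +25), between two fixed black power supplies standing from x = 0 to 90 mm; a grey panel closes its rear at x = 112 mm; its front is open.
- station: The fixed base plate with rear panel and clear cover. Origin 4 mm below point gap_mouth, same axes. The clear plastic cover bridges the gap from x = 42 mm to the rear, underside 62 mm above the plate's top face, 4 mm thick. In front of the gap the bare plate goes on as an apron, 120 mm wide, to x = -146 mm.
- supply_left: Black power supply, fixed, left wall of the gap: 101 mm wide (y), 62 mm high, front face 39 mm before its origin, which lies underneath it on the base plate. A small switch lever sticks 13 mm out of the front, 30 mm left of the origin, 43 mm up.
- supply_right: Black power supply, fixed, right wall of the gap; same make and origin as supply_left (its switch lever too lies 30 mm left of its own origin).
- cap_center (a point): Centre of the purple screw cap, a solid disc 35 mm across and 14 mm high, about 30 g, lying flat on the base plate in the gap, partly or wholly under the clear cover; z up.
- cap: The same purple cap; origin at the centre of its underside.
- rod_grip (a point): Hooked rod: centre of its upright orange square grip, 18 x 18 mm, 66 mm high, gripped from above. z up, x the way its foot points. Below the grip: steel collar 34 x 34 x 6 mm (underside 39 mm below this point), a tube 10 mm thick and 55 mm long, and a 7 mm rod with a bent end (see rod). Rod 140 g. No pose is given while it is held.
- rod: The same rod; origin under the collar's centre, axes as rod_grip. The 7 mm rod bends to a level foot along +x, then down to a level crosswise toe 31 mm wide, centred 70 mm ahead of the axis, underside 25 mm below the foot's top. Telescopic, friction-locked (slips above 60 N) at an unknown length: toe underside 105 to 145 mm below the collar's underside; find it by feel.
- stand_seat (a point): Seat of the dark steel rod stand: the rod hangs with its collar's underside on this point, 170 mm over the worktop, foot along this point's +x. A recess 43 mm (x: 41 mm) across with a lip 6 mm high holds the collar; a slot 16 mm wide leads from it to the open end at x = +27 mm and lets the tube out along +x, once the collar is lifted over the lip.
- rod_stand: The fixed rod stand; origin on the worktop under the seat, same axes. Slotted plate 8 mm thick, 56 mm wide in y. Post at x = -50 to -32 mm, base 110 mm wide from x = -95 to +35 mm, 12 mm high.
- dropper: Small dropper bottle with a blue tip, 25 mm across, 67 mm high, standing beside the apron: leave alone. Origin under its centre.
- timer: White timer, 32 x 66 x 62 mm, standing beside the apron: leave alone. Origin under its centre.
- film_roll: Roll of sealing film standing on end, 52 mm across, 50 mm high: leave alone. Origin under its centre.

How it is judged:
On the way, in this order (a step that is already met when the one before it is completed fails the run):
1. the rod has been taken out of its stand (horizontal distance between rod and stand_seat above 0.1 m), for 0.1 s.
2. the cap lies wholly in front of the gap, drawn out by the rod (x of cap_center in the frame of gap_mouth below -0.019 m and horizontal distance between rod and stand_seat above 0.1 m), for 0.2 s.
At the end, for the whole second after the job is handed in: The cap lies flat and still on the bare apron of the base plate, its centre 19 to 135 mm in front of the gap's mouth and within 55 mm of the gap's centre line; the rod hangs still and upright in its stand, collar seated in the recess (within 7 mm of the seat point, tilt under 0.08 rad) (x of cap_center in the frame of gap_mouth between -0.135 and -0.019 m and y of cap_center in the frame of gap_mouth between -0.055 and 0.055 m and z of cap_center in the frame of gap_mouth below 0.011 m and angle between cap_center's own z axis and vertical below 0.1 rad and linear speed of cap below 0.01 m/s and distance between rod and stand_seat below 0.007 m and angle between rod's own z axis and vertical below 0.08 rad and linear speed of rod below 0.02 m/s); the robot touches nothing.
It fails at once if the rod presses on the base plate, rear panel or clear cover with more than 20 N (contact force between rod and station above 20 N).
It fails at once if the rod presses on a power supply with more than 20 N (contact force between rod and supply_left above 20 N or contact force between rod and supply_right above 20 N).
It fails at once if the rod presses on the cap with more than 20 N (contact force between rod and cap above 20 N).
It fails at once if the gripper or arm touches the cap (contact force between any of the fingers, the arm and cap above 0.5 N).
It fails at once if the dropper bottle, timer or film roll is moved by more than 20 mm (distance of any of dropper, timer, film_roll from where it was at the start of the episode above 0.02 m).
It also fails if it takes over 72 s, if anything falls off the work surface, if the arm or the gripper's body presses on something with over 40 N, if the wrist force passes 120 N, or if a joint passes its speed limit or range.

## Working session

There is one attempt and no reset: what is moved stays moved. The work goes in short steps, Python scripts to look and compute and a tool call to move; the robot and the scene stay as the last step left them, time stands still between calls to the robot, and variables do not carry over. Pictures are saved under pics/ and viewed, at most 10 in all, crops included, and the job is handed in when it is done.

Besides the shell and the picture viewer there is one more tool, called in YAML: its name, and indented under it one key for each argument. play_rows: Moves the arm, as the interface text tells. Its arguments: {"type":"object","properties":{"increments":{"type":"array"},"force":{"type":"number"}},"required":["increments"]}

```bash
mkdir -p pics; cat > h.py <<'E'
import numpy as np, cv2
from bench import observe, get_image, get_calibration, ticket
def ray(cam,u,v):
    c=get_calibration(cam);K=np.array(c["intrinsics"]);R=np.array(c["R"]);t=np.array(c["t"])
    d=np.array([(u-K[0,2])/K[0,0],(v-K[1,2])/K[1,1]]);p=d.copy()
    for _ in range(20): p=d/(1+c["k1"]*(p@p))
    w=R.T@np.array([p[0],p[1],1]);return -R.T@t,w/np.linalg.norm(w)
def onz(cam,u,v,z):
    o,w=ray(cam,u,v);return o+w*(z-o[2])/w[2]
def proj(cam,X):
    c=get_calibration(cam);K=np.array(c["intrinsics"]);p=np.array(c["R"])@np.array(X)+np.array(c["t"])
    p=p[:2]/p[2];p=p*(1+c["k1"]*(p@p));return np.array([K[0,0]*p[0]+K[0,2],K[1,1]*p[1]+K[1,2]])
def tri(u1,u2):
    a,b=ray("side",*u1);c,d=ray("top",*u2)
    s=np.linalg.lstsq(np.c_[b,-d],c-a,rcond=None)[0];p,q=a+s[0]*b,c+s[1]*d
    return (p+q)/2,np.linalg.norm(p-q)
def save(cam,name,f=1.5,crop=None):
    im=get_image(cam);cv2.imwrite(f"pics/{name}_raw.png",im[:,:,::-1])
    if crop: im=im[crop[1]:crop[3],crop[0]:crop[2]]
    cv2.imwrite(f"pics/{name}.png",cv2.resize(im[:,:,::-1],None,fx=f,fy=f,interpolation=cv2.INTER_CUBIC))
E
python3 - <<'E'
from h import *
save("side","s0");save("top","t0")
for c in("side","top"): print({k:np.round(v,3).tolist() for k,v in get_calibration(c).items()},np.round(ray(c,256,192)[0],3))
s=observe();print(s)
E
```

```text
{'intrinsics': [[470.387, 0.0, 259.635], [0.0, 470.387, 187.058], [0.0, 0.0, 1.0]], 'k1': -0.171, 'R': [[-0.989, -0.146, -0.012], [-0.05, 0.415, -0.908], [0.138, -0.898, -0.418]], 't': [0.552, 0.149, 1.372]} [0.365 1.251 0.716]
{'intrinsics': [[375.769, 0.0, 256.375], [0.0, 375.769, 188.767], [0.0, 0.0, 1.0]], 'k1': -0.096, 'R': [[-0.024, -1.0, 0.0], [-0.986, 0.024, -0.167], [0.167, -0.004, -0.986]], 't': [0.077, 0.563, 1.147]} [0.365 0.068 1.225]
{'t': 0.1, 'joints': array([ 1.23549576e+00,  3.07500832e-01,  1.50755953e+00, -2.74669841e-05,
        1.32841732e+00, -7.35052881e-02]), 'dq': array([-0.00144512, -0.00165901, -0.00320631,  0.00022267,  0.00097063,
        0.00088195]), 'effort': array([-1.68434955e-03, -4.58533216e+01, -2.52606690e+01, -4.12942209e-04,
        5.55722014e-03, -2.62385953e-05]), 'position': array([0.14864759, 0.55480404, 0.23846531]), 'ee_rot': array([[-9.65928569e-01,  2.58808125e-01, -5.95096183e-04],
       [ 2.58808785e-01,  9.65926919e-01, -1.78883107e-03],
       [ 1.11855407e-04, -1.88189916e-03, -9.99998223e-01]]), 'contact_force': array([-0.36149264, -0.29943545,  0.47287827]), 'wrist_torque': array([-0.00148059, -0.05849402, -0.00913407]), 'finger_force': 0.0, 'width': 0.08518026866392504}
```

View pics/s0.png

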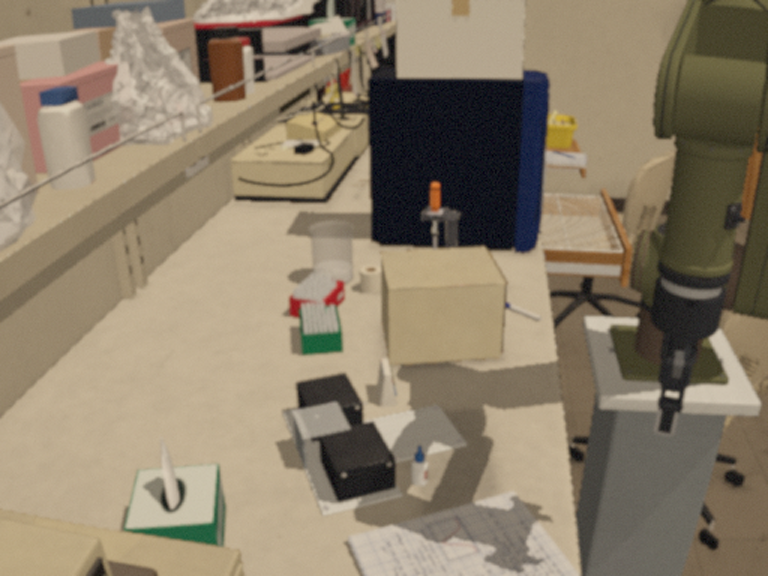

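View pics/t0.png

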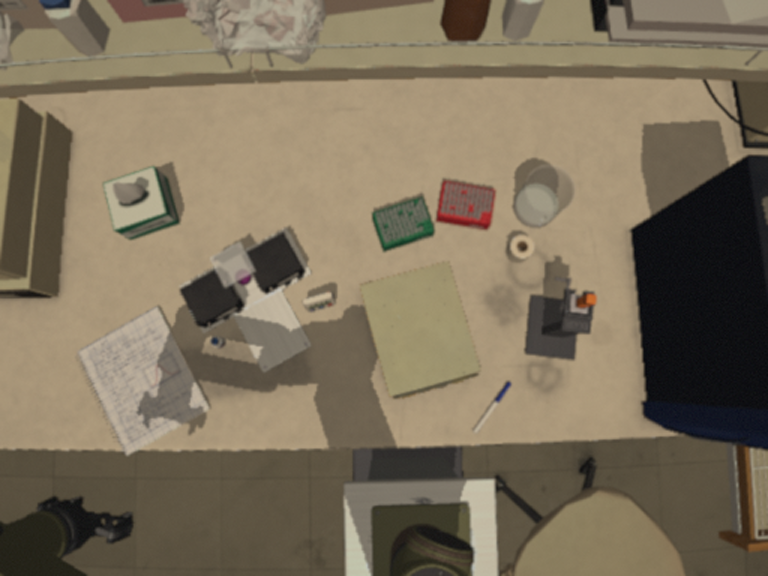

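The side view shows the station with black supplies at about (345,430) and the stand with its orange grip at (435,196). The top view shows the purple cap at about (244,279), the apron at (270,335), the dropper at (217,342), the timer at (318,300) and the stand at (565,315). All positions are in the 1.5x pictures. Next I'll look at enlarged crops.

```bash
python3 - <<'E'
from h import *
t=cv2.imread("pics/t0_raw.png");s=cv2.imread("pics/s0_raw.png")
r=lambda i,f:cv2.resize(i,None,fx=f,fy=f,interpolation=cv2.INTER_CUBIC)
A=r(t[140:260,105:235],4);B=r(t[160:250,335:410],5)
print(A.shape,B.shape)
o=np.zeros((480,900,3),np.uint8);o[:,:520]=A;o[:450,525:900]=B;cv2.imwrite("pics/tc.png",o[:, :900][:, :800] if 0 else cv2.resize(o,(800,427)))
A=r(s[230:350,180:320],4);B=r(s[110:180,270:320],5)
o=np.zeros((480,820,3),np.uint8);o[:,:560]=A;o[:350,565:815]=B;cv2.imwrite("pics/sc.png",cv2.resize(o,(800,468)))
E
```

```text
(480, 520, 3) (450, 375, 3)
```

View pics/tc.png

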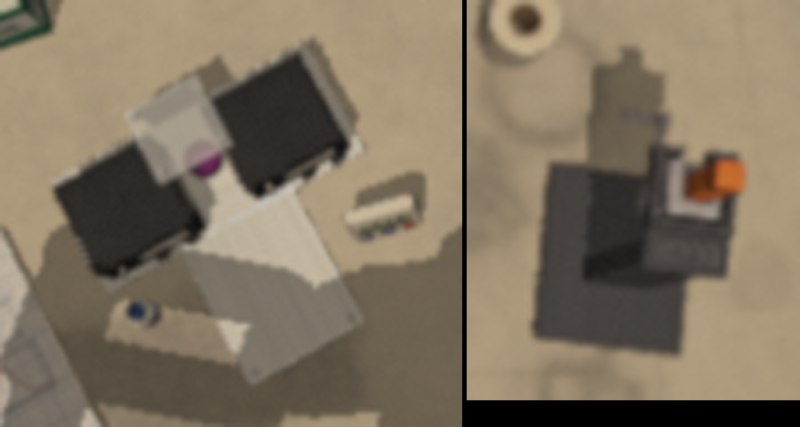

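View pics/sc.png

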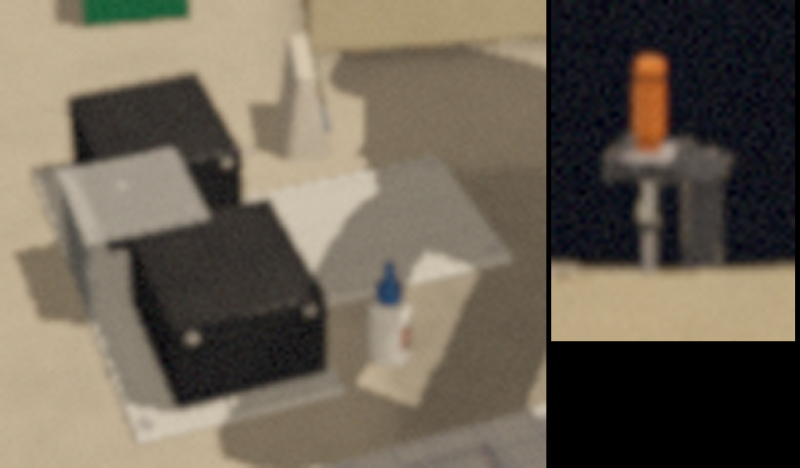

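The top crop shows:
- The apron corners are at (362,320) and (253,384), and the cap is at (205,160).
- The stand base corners are at (550,163), (535,338) and (680,353), the collar is at (693,187) and the grip top is at (728,178). The stand's +x (foot) points up in the image, away from the robot.

In the side crop, the grip is at (650,105) and the collar at (650,152).

```bash
python3 - <<'E'
from h import *
A=lambda x,y:(x*1.125/4+105,y*1.125/4+140)
B=lambda x,y:((x*1.125-525)/5+335,y*1.125/5+160)
P=lambda u,z:onz("top",*u,z)[:2]
def pr(n,p):print(n,np.round(p,4))
ap=[P(A(362,320),.004),P(A(253,384),.004),P(A(188,250),.004),P(A(292,190),.004)]
for n,p in zip(("fr","fl","ml","mr"),ap):pr("apron "+n,p)
f=(ap[0]+ap[1])/2;yd=ap[1]-ap[0];pr("width",np.linalg.norm(yd));
pr("yaw from front edge",np.arctan2(-yd[0],yd[1]))
e1=ap[3]-ap[0];e2=ap[2]-ap[1];pr("yaw sides",[np.arctan2(e[1],e[0]) for e in(e1,e2)])
R=[P(A(*p),.066) for p in((258,193),(345,143),(303,43),(212,98))];L=[P(A(*p),.066) for p in((97,275),(203,228),(57,185))]
for p in R+L:pr("sup",p)
pr("yawR",[np.arctan2(*(R[2]-R[1])[::-1]),np.arctan2(*(R[3]-R[0])[::-1]),np.arctan2(-(R[0]-R[1])[0],(R[0]-R[1])[1])])
pr("yawL",[np.arctan2(*(L[2]-L[0])[::-1]),np.arctan2(-(L[0]-L[1])[0],(L[0]-L[1])[1])])
t=cv2.imread("pics/t0_raw.png").astype(int);b,g,r=t[...,0],t[...,1],t[...,2]
m=((b-g>25)&(r-g>25));m[:170]=0;m[200:]=0;m[:,:150]=0;m[:,185:]=0
ys,xs=np.nonzero(m);print(len(xs),xs.min(),xs.max(),ys.min(),ys.max())
pr("cap",P((xs.mean(),ys.mean()),.018))
# stand
c=[P(B(*p),.012) for p in((550,163),(535,338),(680,353))]
for p in c:pr("base",p)
pr("yaw",np.arctan2(*(c[0]-c[1])[::-1]));pr("collar",P(B(693,187),.176));
m=(r-b>90)&(r-g>50);n,l,st,ce=cv2.connectedComponentsWithStats(m[160:250,335:410].astype(np.uint8));print(st,ce)
pr("griptop",P(B(728,178),.242))
S=lambda x,y:((x*820/800-565)/5+270,y*820/800/5+110)
pr("trigriptop",tri(S(650,62),B(728,178))[0]);
for n,p,z in(("dropper tip",(140,312),.067),("timer",(383,215),.062)):pr(n,P(A(*p),z))
pr("film",P(B(525,18),.05))
E
```

```text
apron fr [0.44  0.227]
apron fl [0.3839 0.3268]
apron ml [0.5077 0.3883]
apron mr [0.5616 0.2918]
width 0.1144
yaw from front edge 0.5119
yaw sides [0.4893 0.4613]
sup [0.5496 0.3106]
sup [0.5926 0.2336]
sup [0.685  0.2716]
sup [0.6365 0.3531]
sup [0.4801 0.4528]
sup [0.5196 0.359 ]
sup [0.561  0.4915]
yawR [0.3904 0.4549 0.5088]
yawL [0.4459 0.3993]
15 161 165 184 188
cap [0.5848 0.3686]
base [ 0.5363 -0.2558]
base [ 0.4083 -0.2366]
base [ 0.394  -0.3432]
yaw -0.1491
collar [ 0.4953 -0.304 ]
[[   0    0   75   90 6700]
 [  52   36   11    9   50]] [[36.84238806 44.5358209 ]
 [58.12       39.7       ]]
griptop [ 0.492  -0.3026]
trigriptop [ 0.4927 -0.3025  0.2422]
dropper tip [0.4469 0.4134]
timer [0.5281 0.2006]
film [ 0.6377 -0.2346]
```

```bash
cat >> h.py <<'E'
def rel(target=None,yaw=None,q=False):
    "tool-axes shift and turn to bring TCP to target, tool y (mod pi) at yaw+90deg"
    s=observe();R=np.array(s["ee_rot"]);p=np.array(s["position"])
    d=R.T@(np.array(target)-p) if target is not None else np.zeros(3)
    a=0
    if yaw is not None:
        cur=np.arctan2(R[1,1],R[0,1])-np.pi/2
        a=-((yaw-cur+np.pi/2)%np.pi-np.pi/2)
    print("shift",np.round(d,4),"turn",round(a,4),"| pos",np.round(p,4),"t",round(s["t"],2),"F",np.round(s["contact_force"],2),"w",round(s["width"],4),"j",np.round(s["joints"],2))
E
python3 - <<'E'
from h import *
for p in((372,245),(527,250),(548,240)):print(np.round(onz("side",p[0]/1.5,p[1]/1.5,0),3))
A=lambda x,y:(x*1.125/4+105,y*1.125/4+140)
print("cap",[np.round(onz("top",*A(*p),.018)[:2],4) for p in((204,158),(186,160),(222,157))])
for z in(.3,.4,.5): print(z,[np.round(onz("top",x/1.5,y/1.5,z)[:2],3) for x,y in((632,230),(645,405))])
for p in((.45,.35,.33),(.56,.05,.33),(.494,-.303,.32)): rel(p,-.14)
E
```

```text
[ 0.682 -0.511  0.   ]
[ 0.263 -0.525  0.   ]
[ 0.202 -0.607  0.   ]
cap [array([0.5912, 0.3713]), array([0.5897, 0.3881]), array([0.5917, 0.3545])]
0.3 [array([ 0.604, -0.365]), array([ 0.308, -0.36 ])]
0.4 [array([ 0.579, -0.318]), array([ 0.314, -0.313])]
0.5 [array([ 0.553, -0.271]), array([ 0.32 , -0.267])]
shift [-0.3441 -0.12   -0.0913] turn -0.1218 | pos [0.1486 0.5548 0.2385] t 0.1 F [-0.36 -0.3   0.47] w 0.0852 j [ 1.24  0.31  1.51 -0.    1.33 -0.07]
shift [-0.528  -0.3813 -0.0909] turn -0.1218 | pos [0.1486 0.5548 0.2385] t 0.1 F [-0.36 -0.3   0.47] w 0.0852 j [ 1.24  0.31  1.51 -0.    1.33 -0.07]
shift [-0.5556 -0.7393 -0.0802] turn -0.1218 | pos [0.1486 0.5548 0.2385] t 0.1 F [-0.36 -0.3   0.47] w 0.0852 j [ 1.24  0.31  1.51 -0.    1.33 -0.07]
```

play_rows:
  increments:
    - [0,-0.17,-0.06,-0.09,-0.05]
    - [0,-0.34,-0.12,-0.09,-0.12]
    - [0,-0.34,-0.12,-0.09,-0.12]
    - [0,-0.34,-0.12,-0.09,-0.12]
    - [0,-0.34,-0.12,-0.09,-0.12]
    - [0,-0.34,-0.12,-0.09,-0.12]
    - [0,-0.34,-0.12,-0.09,-0.12]
    - [0,-0.34,-0.12,-0.09,-0.12]
    - [0,-0.34,-0.12,-0.09,-0.12]
    - [0,-0.53,-0.38,-0.09,-0.12]
    - [0,-0.53,-0.38,-0.09,-0.12]
    - [0,-0.53,-0.38,-0.09,-0.12]
    - [0,-0.53,-0.38,-0.09,-0.12]
    - [0,-0.53,-0.38,-0.09,-0.12]
    - [0,-0.53,-0.38,-0.09,-0.12]
    - [0,-0.53,-0.38,-0.09,-0.12]
    - [0,-0.53,-0.38,-0.09,-0.12]
    - [0,-0.53,-0.38,-0.09,-0.12]

```text
t: 1.6
position: [0.5643, 0.0454, 0.3285]
ee_rot: [[-0.989, 0.147, 0.0], [0.147, 0.989, -0.003], [-0.001, -0.003, -1.0]]
contact_force: [-0.7, 0.8, -0.1]
width: 0.0855
finger_force: 0.0
```

```bash
python3 - <<'E'
from h import *
rel((.493,-.303,.30),-.14)
E
```

```text
shift [ 0.0192 -0.355   0.0297] turn -0.0077 | pos [0.5643 0.0454 0.3285] t 1.6 F [-0.7   0.82 -0.07] w 0.0855 j [ 0.01  0.24  1.38 -0.    1.52 -1.41]
```

play_rows:
  increments:
    - [0,0.019,-0.355,0.03,-0.008]
    - [0,0.019,-0.355,0.03,-0.008]
    - [0,0.019,-0.355,0.03,-0.008]
    - [0,0.019,-0.355,0.03,-0.008]
    - [0,0.019,-0.355,0.03,-0.008]
    - [0,0.019,-0.355,0.03,-0.008]
    - [0,0.019,-0.355,0.03,-0.008]
    - [0,0.019,-0.355,0.03,-0.008]
    - [0,0.019,-0.355,0.03,-0.008]
    - [0,0.019,-0.355,0.03,-0.008]
    - [0,0.019,-0.355,0.03,-0.008]
    - [0,0.019,-0.355,0.03,-0.008]

```text
t: 2.6
position: [0.4934, -0.2965, 0.2989]
ee_rot: [[-0.991, 0.133, -0.001], [0.133, 0.991, 0.002], [0.001, 0.002, -1.0]]
contact_force: [1.0, 0.3, 0.2]
width: 0.0851
finger_force: 0.0
```

```bash
python3 - <<'E'
from h import *
rel((.493,-.303,.201),-.14)
t=get_image("top");s=get_image("side")
o=np.zeros((480,800,3),np.uint8)
o[:,:400]=cv2.resize(t[160:256,335:415],(400,480),interpolation=2);o[:450,405:795]=cv2.resize(s[100:190,255:333],(390,450),interpolation=2)
cv2.imwrite("pics/g1.png",o[:,:,::-1])
E
```

```text
shift [-0.0005 -0.0067  0.0979] turn 0.0063 | pos [ 0.4934 -0.2965  0.2989] t 2.6 F [1.01 0.27 0.21] w 0.0851 j [-0.62  0.27  1.41  0.    1.46 -2.05]
```

View pics/g1.png

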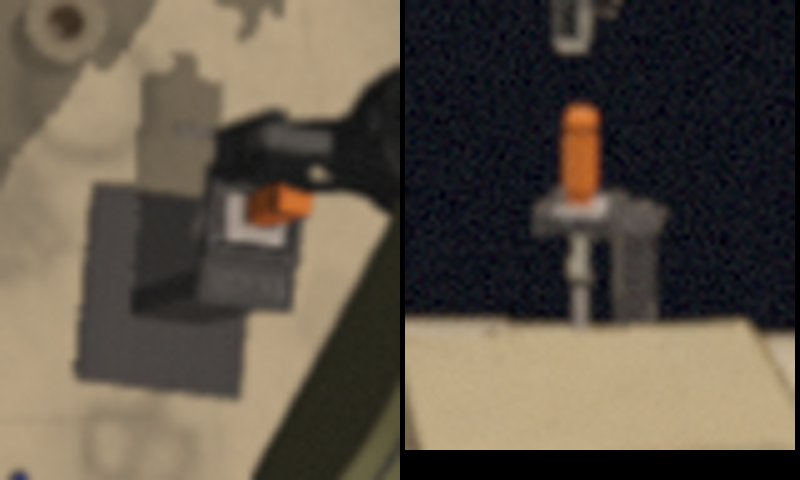

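The gripper is directly above the grip: near finger at (572,25), orange grip at (582,150). I'll descend and close.

play_rows:
  increments:
    - [0,0,-0.007,0.0,0.006]
    - [0,0,-0.007,0.03,0.006]
    - [0,0,-0.007,0.06,0.006]
    - [0,0,-0.007,0.08,0.006]
    - [0,0,-0.007,0.095,0.006]
    - [0,0,-0.007,0.096,0.006]
    - [0,0,-0.007,0.096,0.006]
    - [255,0,-0.007,0.096,0.006]
    - [255,0,-0.007,0.096,0.006]
    - [255,0,-0.007,0.096,0.006]
    - [255,0,-0.007,0.096,0.006]
    - [255,0,-0.007,0.096,0.006]
    - [255,0,-0.007,0.096,0.006]
    - [255,0,-0.007,0.096,0.006]
    - [255,0,-0.007,0.096,0.006]
    - [255,0,-0.007,0.096,0.006]
  force: 80

```text
t: 4.03
position: [0.493, -0.3049, 0.2041]
ee_rot: [[-0.99, 0.139, 0.001], [0.139, 0.99, -0.001], [-0.001, -0.001, -1.0]]
contact_force: [0.1, 0.1, 6.1]
width: 0.017
finger_force: 78.5
```

```bash
python3 - <<'E'
from h import *
rel((.493,-.303,.201),-.14)
E
```

```text
shift [0.0002 0.0019 0.0031] turn 0.0001 | pos [ 0.493  -0.3049  0.2041] t 4.03 F [0.15 0.13 6.08] w 0.017 j [-0.63  0.34  1.55 -0.    1.25 -2.06]
```

play_rows:
  increments:
    - [255,0,0,-0.004,0]
    - [255,0,0,-0.009,0]
    - [255,0,0,-0.014,0]
    - [255,0,0,-0.016,0]
    - [255,0,0,-0.016,0]

```text
t: 4.45
position: [0.4928, -0.3047, 0.2199]
ee_rot: [[-0.99, 0.139, 0.001], [0.139, 0.99, -0.001], [-0.001, -0.0, -1.0]]
contact_force: [0.4, 0.3, -1.0]
width: 0.0172
finger_force: 77.9
```

```bash
python3 - <<'E'
from h import *
rel((.493,-.305,.204),-.14)
E
```

```text
shift [-0.0002 -0.0003  0.0159] turn 0.0003 | pos [ 0.4928 -0.3047  0.2199] t 4.45 F [ 0.36  0.33 -0.99] w 0.0172 j [-0.63  0.33  1.53 -0.    1.29 -2.06]
```

Lifted: the scale reads about 1 N, the rod's own weight. I'll move out along the slot and then raise it.

play_rows:
  increments:
    - [255,-0.01,0,0,0]
    - [255,-0.025,0,0,0]
    - [255,-0.04,0,0,0]
    - [255,-0.06,0,0,0]
    - [255,-0.08,0,0,0]
    - [255,-0.1,0,-0.02,0]
    - [255,-0.115,0,-0.05,0]
    - [255,-0.115,0,-0.08,0]
    - [255,-0.115,0,-0.1,0]
    - [255,-0.115,0,-0.115,0]
    - [255,-0.115,0,-0.115,0]
    - [255,-0.115,0,-0.115,0]

```text
t: 5.45
position: [0.6072, -0.3206, 0.3346]
ee_rot: [[-0.99, 0.139, 0.002], [0.139, 0.99, -0.001], [-0.002, -0.001, -1.0]]
contact_force: [-0.5, 0.7, -2.1]
width: 0.017
finger_force: 78.0
```

```bash
python3 - <<'E'
from h import *
save("side","s2",5,(215,60,330,170))
rel((.57,.0,.335),.17);rel((.45,.2,.335),.47)
# rod axis pixel vs. seat
E
```

```text
shift [ 0.0807  0.3121 -0.0016] turn -0.3097 | pos [ 0.6064 -0.3202  0.3331] t 5.5 F [-0.21  1.34 -2.58] w 0.0171 j [-0.55  0.42  1.1   0.    1.63 -1.98]
shift [ 0.2273  0.4934 -0.0013] turn -0.6097 | pos [ 0.6064 -0.3202  0.3331] t 5.5 F [-0.21  1.34 -2.58] w 0.0171 j [-0.55  0.42  1.1   0.    1.63 -1.98]
```

View pics/s2.png

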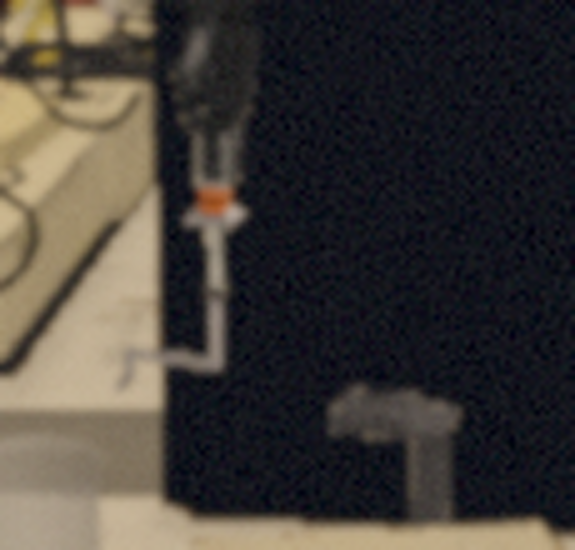

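```bash
python3 - <<'E'
from h import *
for L in(105,115,125,135,145):
  z=.299-L/1e3
  print(L,np.round(proj("side",(.6064,-.3202,z+.018)),1), "toe",np.round(proj("side",(.6064+.07*.99,-.3202-.07*.14,z)),1))
print("img bend bottom",(215+217/5,60+371/5),"toe",(215+123/5,60+387/5))
print("box",tri((382/1.5,288/1.5),(360/1.5,285/1.5)))
m=np.array((.537,.339));u=np.array((np.cos(.47),np.sin(.47)))
print(m-.11*u)
rel((.57,.0,.35),.17);rel((*(m-.11*u),.35),.47)
E
```

```text
105 [258.6 128.4] toe [240.  131.8]
115 [258.7 131.1] toe [240.  134.5]
125 [258.7 133.8] toe [240.1 137.1]
135 [258.7 136.5] toe [240.2 139.7]
145 [258.8 139.2] toe [240.3 142.4]
img bend bottom (258.4, 134.2) toe (239.6, 137.4)
box (array([0.54740364, 0.11102354, 0.16887237]), np.float64(0.011929903871958018))
[0.43892749 0.28918251]
shift [ 0.0807  0.3121 -0.0166] turn -0.3097 | pos [ 0.6064 -0.3202  0.3331] t 5.5 F [-0.21  1.34 -2.58] w 0.0171 j [-0.55  0.42  1.1   0.    1.63 -1.98]
shift [ 0.2507  0.5802 -0.0163] turn -0.6097 | pos [ 0.6064 -0.3202  0.3331] t 5.5 F [-0.21  1.34 -2.58] w 0.0171 j [-0.55  0.42  1.1   0.    1.63 -1.98]
```

play_rows:
  increments:
    - [255,0,0,-0.03,0]
    - [255,0,0,-0.06,0]
    - [255,0.01,0.04,-0.07,0]
    - [255,0.02,0.08,-0.07,-0.05]
    - [255,0.03,0.12,-0.07,-0.1]
    - [255,0.04,0.16,-0.07,-0.15]
    - [255,0.05,0.2,-0.07,-0.2]
    - [255,0.065,0.24,-0.07,-0.25]
    - [255,0.08,0.28,-0.07,-0.3]
    - [255,0.1,0.32,-0.07,-0.35]
    - [255,0.12,0.355,-0.07,-0.4]
    - [255,0.14,0.39,-0.07,-0.45]
    - [255,0.16,0.425,-0.07,-0.5]
    - [255,0.18,0.46,-0.07,-0.55]
    - [255,0.2,0.49,-0.07,-0.6]
    - [255,0.22,0.52,-0.07,-0.61]
    - [255,0.235,0.55,-0.07,-0.61]
    - [255,0.25,0.58,-0.07,-0.61]
    - [255,0.25,0.58,-0.07,-0.61]
    - [255,0.25,0.58,-0.07,-0.61]

```text
t: 7.17
position: [0.4382, 0.2899, 0.4021]
ee_rot: [[-0.89, -0.456, -0.004], [-0.456, 0.89, -0.002], [0.004, -0.0, -1.0]]
contact_force: [0.2, -0.4, -1.5]
width: 0.0174
finger_force: 78.7
```

```bash
python3 - <<'E'
from h import *
rel((.439,.289,.19),.47)
E
```

```text
shift [-0.0012 -0.0011  0.2121] turn 0.0039 | pos [0.4382 0.2899 0.4021] t 7.17 F [ 0.22 -0.44 -1.53] w 0.0174 j [ 0.5   0.15  1.31 -0.    1.68 -1.54]
```

play_rows:
  increments:
    - [255,-0.001,-0.001,0.035,0.004]
    - [255,-0.001,-0.001,0.07,0.004]
    - [255,-0.001,-0.001,0.105,0.004]
    - [255,-0.001,-0.001,0.14,0.004]
    - [255,-0.001,-0.001,0.17,0.004]
    - [255,-0.001,-0.001,0.195,0.004]
    - [255,-0.001,-0.001,0.21,0.004]
    - [255,-0.001,-0.001,0.216,0.004]
    - [255,-0.001,-0.001,0.216,0.004]
    - [255,-0.001,-0.001,0.216,0.004]

```text
t: 8.0
position: [0.4415, 0.2875, 0.1883]
ee_rot: [[-0.894, -0.449, -0.0], [-0.449, 0.894, -0.0], [0.0, -0.0, -1.0]]
contact_force: [0.3, 0.8, -0.8]
width: 0.0169
finger_force: 78.7
```

```bash
python3 - <<'E'
from h import *
rel((.439,.289,.164),.47)
t=get_image("top");s=get_image("side")
o=np.zeros((480,800,3),np.uint8)
o[:,:400]=cv2.resize(t[145:265,115:215],(400,480),interpolation=2);o[:,405:]=cv2.resize(s[225:345,190:288],(395,480),interpolation=2)[:, :395]
cv2.imwrite("pics/p1.png",o[:,:,::-1])
E
```

```text
shift [0.0015 0.0025 0.0243] turn -0.0049 | pos [0.4415 0.2875 0.1883] t 8.0 F [ 0.26  0.8  -0.81] w 0.0169 j [ 0.5   0.29  1.68 -0.    1.18 -1.54]
```

View pics/p1.png

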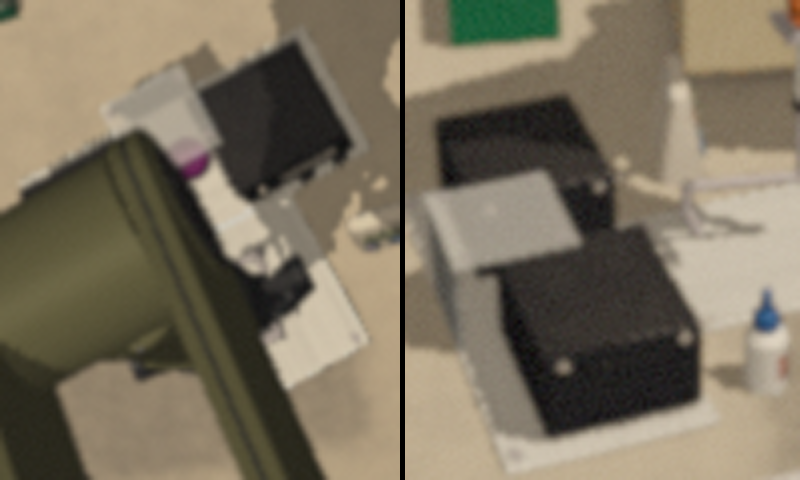

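```bash
python3 - <<'E'
from h import *
A=lambda x,y:(x/4+115,y/4+145)
P=lambda p,z:onz("top",*A(*p),z)[:2]
m=np.array((.537,.339));yw=.47;u=np.array((np.cos(yw),np.sin(yw)));v=np.array((-u[1],u[0]))
def f(n,p,z):
  w=P(p,z);print(n,np.round(w,4),"st",np.round(((w-m)@u,(w-m)@v),4))
f("R backleft",(198,90),.066);f("R frontleft",(246,198),.066);f("R frontright",(350,148),.066);f("R backright",(300,38),.066)
f("apron fr",(367,341),.004);f("apron fl",(289,390),.004)
f("plate back right",(302,28),.004)
f("cover fl?",(150,160),.070);f("cover fr",(219,147),.070);f("cover br",(180,68),.070);f("cover bl",(103,110),.07)
f("cap",(190,157),.018);f("cap front",(190,180),.018)
B=lambda x,y:((x-405)/395*98+190,y/4+225)
for n,p,z in(("R fl",(610,190),.066),("L fl",(690,325),.066),("L fr",(640,232),.066),("cover fl",(580,240),.07)):
  w=onz("side",*B(*p),z)[:2];print("side",n,np.round(((w-m)@u,(w-m)@v),4))
for L in (120,125,130):
  c=np.array([.4415,.2875])
  for k in(-.0155,.0155):
    w=c+.07*u+k*v;q=proj("side",(*w,.1883-.034-L/1e3));print(L,k,np.round(((q[0]-190)*395/98+405,(q[1]-225)*4)))
E
```

```text
R backleft [0.6367 0.3535] st [ 0.0955 -0.0323]
R frontleft [0.549  0.3139] st [-0.0006 -0.0278]
R frontright [0.5868 0.2321] st [-0.004  -0.1179]
R backright [0.6771 0.2722] st [ 0.0946 -0.123 ]
apron fr [0.4392 0.2272] st [-0.1378 -0.0553]
apron fl [0.4009 0.2907] st [-0.1432  0.0186]
plate back right [0.7024 0.2815] st [ 0.1214 -0.1261]
cover fl? [0.5804 0.3896] st [0.0616 0.0255]
cover fr [0.5894 0.3349] st [ 0.0449 -0.0274]
cover br [0.6541 0.3673] st [ 0.1172 -0.0278]
cover bl [0.6216 0.4284] st [0.1159 0.0414]
cap [0.5918 0.3709] st [0.0633 0.0036]
cap front [0.5726 0.3705] st [0.046 0.012]
side R fl [ 0.0148 -0.0043]
side L fl [0.0104 0.1306]
side L fr [0.0105 0.0416]
side cover fl [0.0464 0.043 ]
120 -0.0155 [688. 203.]
120 0.0155 [705. 232.]
125 -0.0155 [689. 210.]
125 0.0155 [705. 238.]
130 -0.0155 [689. 217.]
130 0.0155 [705. 245.]
```

```bash
python3 - <<'E'
from h import *
from scipy.optimize import least_squares
T=lambda x,y:np.array((x/4+115,y/4+145));S=lambda x,y:np.array(((x-405)/395*98+190,y/4+225))
h=.062
pts=[("top",T(198,90),(.09,-.0255,h)),("top",T(246,198),(0,-.0255,h)),("top",T(350,148),(0,-.1265,h)),("top",T(300,38),(.09,-.1265,h)),
("top",T(367,341),(-.146,-.06,0)),
("side",S(437,122),(.09,-.1265,h)),("side",S(568,97),(0,-.1265,h)),("side",S(613,178),(0,-.0255,h)),
("side",S(642,229),(0,.0255,h)),("side",S(697,322),(0,.1265,h)),("side",S(540,352),(.09,.1265,h)),("side",S(580,241),(.042,.0255,.066))]
def res(p,full=False):
  c,s=np.cos(p[2]),np.sin(p[2]);o=[]
  for cam,px,q in pts:
    o.append(proj(cam,(p[0]+c*q[0]-s*q[1],p[1]+s*q[0]+c*q[1],.004+q[2]))-px)
  return np.array(o) if full else np.ravel(o)
for sel in("all","top","side"):
  P=pts;pts=[q for q in P if sel=="all" or q[0]==sel]
  r=least_squares(res,[.537,.339,.47],loss="soft_l1");print(sel,np.round(r.x,4));print(np.round(res(r.x,True),1).tolist() if sel!="x" else "");pts=P
E
```

```text
all [0.5395 0.3455 0.4709]
[[-3.2, 1.7], [-2.8, -0.6], [-0.2, -3.1], [-0.4, -0.0], [0.4, 0.8], [-0.4, -2.2], [1.0, -2.2], [1.1, -1.5], [0.2, -2.5], [0.7, 0.4], [-0.9, 1.8], [-1.9, -3.3]]
top [0.5411 0.3433 0.4434]
[[-1.7, 1.1], [-2.0, -0.9], [1.0, -2.7], [1.4, 0.1], [0.2, 1.3]]
side [0.5388 0.3517 0.483 ]
[[-1.3, -0.6], [0.3, -0.8], [0.8, 0.0], [0.2, -0.9], [1.3, 2.1], [-0.3, 3.9], [-1.9, -1.6]]
```

```bash
python3 - <<'E'
from h import *
m=np.array((.537,.339));yw=.47;u=np.array((np.cos(yw),np.sin(yw)));v=np.array((-u[1],u[0]))
ys=np.arange(-.14,.1401,.004)
def prof(cam,img,xs,z,ax):
  g=cv2.cvtColor(cv2.imread(img),6).astype(np.float32);acc=0
  for x in xs:
    p=np.array([proj(cam,(*(m+(x*u+k*v if ax else k*u+x*v)),z)) for k in ys],np.float32)
    acc=acc+cv2.remap(g,p[None,:,0],p[None,:,1],1)[0]
  return (acc/len(xs)).astype(int)
np.set_printoptions(linewidth=250)
def show(n,a):print(n,' '.join(f"{int(round(k*1000))}:{b}" for k,b in zip(ys,a)))
show("top y",prof("top","pics/t0_raw.png",(.012,.02,.028,.035),.066,1))
show("side y",prof("side","pics/s0_raw.png",(.012,.02,.028,.035),.066,1))
show("top apron y z.004",prof("top","pics/t0_raw.png",(-.13,-.115,-.1,-.085),.004,1))
show("top x R",prof("top","pics/t0_raw.png",(-.06,-.075,-.09),.066,0))
show("side x L",prof("side","pics/s0_raw.png",(.06,.075,.09),.066,0))
show("side x R",prof("side","pics/s0_raw.png",(-.06,-.075,-.09),.066,0))
E
```

```text
top y -140:133 -136:114 -132:108 -128:115 -124:108 -120:69 -116:41 -112:42 -108:42 -104:43 -100:42 -96:43 -92:43 -88:42 -84:42 -80:42 -76:41 -72:41 -68:41 -64:42 -60:43 -56:44 -52:43 -48:44 -44:45 -40:44 -36:44 -32:44 -28:45 -24:66 -20:125 -16:170 -12:173 -8:165 -4:160 0:155 4:137 8:118 12:115 16:116 20:107 24:77 28:46 32:36 36:40 40:43 44:43 48:43 52:43 56:43 60:43 64:43 68:42 72:42 76:42 80:43 84:42 88:43 92:42 96:43 100:43 104:44 108:44 112:44 116:45 120:44 124:46 128:64 132:89 136:99 140:100
side y -140:174 -136:176 -132:175 -128:172 -124:162 -120:139 -116:106 -112:77 -108:67 -104:64 -100:62 -96:63 -92:62 -88:62 -84:62 -80:61 -76:60 -72:60 -68:59 -64:58 -60:59 -56:58 -52:60 -48:60 -44:61 -40:61 -36:58 -32:59 -28:64 -24:68 -20:67 -16:68 -12:71 -8:72 -4:67 0:66 4:69 8:71 12:77 16:83 20:91 24:95 28:96 32:86 36:65 40:53 44:53 48:52 52:51 56:52 60:52 64:52 68:52 72:51 76:50 80:49 84:51 88:50 92:51 96:52 100:53 104:52 108:54 112:53 116:54 120:53 124:53 128:53 132:50 136:48 140:48
top apron y z.004 -140:131 -136:129 -132:130 -128:129 -124:129 -120:129 -116:129 -112:130 -108:129 -104:127
[... 1334 characters left out ...]
:50 48:49 52:51 56:50 60:50 64:50 68:49 72:49 76:48 80:49 84:48 88:46 92:38 96:28 100:51 104:94 108:121 112:126 116:127 120:126 124:115 128:95 132:90 136:108 140:112
side x R -140:103 -136:104 -132:104 -128:105 -124:105 -120:106 -116:105 -112:106 -108:106 -104:107 -100:107 -96:107 -92:108 -88:108 -84:108 -80:114 -76:125 -72:145 -68:163 -64:167 -60:166 -56:171 -52:173 -48:155 -44:141 -40:139 -36:141 -32:152 -28:158 -24:158 -20:156 -16:155 -12:157 -8:171 -4:178 0:177 4:177 8:153 12:88 16:51 20:50 24:50 28:51 32:52 36:53 40:50 44:49 48:51 52:50 56:50 60:50 64:51 68:52 72:49 76:46 80:49 84:49 88:47 92:45 96:38 100:44 104:102 108:157 112:175 116:177 120:178 124:176 128:176 132:177 136:176 140:177
```

play_rows:
  increments:
    - [255,0,0.007,0.004,0]
    - [255,0,0.007,0.008,0]
    - [255,0,0.007,0.012,0]
    - [255,0,0.007,0.016,0]
    - [255,0,0.007,0.017,0]
    - [255,0,0.007,0.017,0]
    - [255,0,0.007,0.017,0]

```text
t: 8.68
position: [0.4378, 0.2944, 0.1712]
ee_rot: [[-0.893, -0.45, -0.0], [-0.45, 0.893, -0.0], [0.0, -0.0, -1.0]]
contact_force: [-0.0, -0.3, -0.9]
width: 0.017
finger_force: 78.8
```

play_rows:
  increments:
    - [255,0,0,0.001,0]
    - [255,0,0,0.001,0]
    - [255,0,0,0.002,0]
    - [255,0,0,0.002,0]

```text
t: 9.02
position: [0.4378, 0.2944, 0.1692]
ee_rot: [[-0.893, -0.449, -0.0], [-0.449, 0.893, -0.0], [0.0, 0.0, -1.0]]
contact_force: [-1.2, 1.1, -1.1]
width: 0.0168
finger_force: 78.8
```

play_rows:
  increments:
    - [255,0,0,0.001,0]
    - [255,0,0,0.001,0]
    - [255,0,0,0.001,0]

```text
t: 9.27
position: [0.4378, 0.2944, 0.1682]
ee_rot: [[-0.893, -0.449, -0.0], [-0.449, 0.893, -0.0], [0.0, -0.0, -1.0]]
contact_force: [-0.3, 0.0, -0.9]
width: 0.017
finger_force: 78.8
```

play_rows:
  increments:
    - [255,0,0,0.001,0]
    - [255,0,0,0.001,0]
    - [255,0,0,0.001,0]

```text
t: 9.52
position: [0.4378, 0.2945, 0.1673]
ee_rot: [[-0.893, -0.449, -0.0], [-0.449, 0.893, -0.0], [0.0, 0.0, -1.0]]
contact_force: [-0.1, -0.4, -1.3]
width: 0.017
finger_force: 78.8
```

play_rows:
  increments:
    - [255,0,0,0.001,0]
    - [255,0,0,0.001,0]
    - [255,0,0,0.001,0]

```text
t: 9.77
position: [0.4378, 0.2944, 0.1662]
ee_rot: [[-0.893, -0.45, -0.0], [-0.45, 0.893, -0.0], [0.0, -0.0, -1.0]]
contact_force: [0.8, -0.9, -1.6]
width: 0.0173
finger_force: 78.8
```

play_rows:
  increments:
    - [255,0,0,0.0005,0]
    - [255,0,0,0.001,0]
    - [255,0,0,0.001,0]

```text
t: 10.02
position: [0.4378, 0.2944, 0.1652]
ee_rot: [[-0.893, -0.45, -0.0], [-0.45, 0.893, -0.0], [0.0, -0.0, -1.0]]
contact_force: [-0.6, 0.1, -2.2]
width: 0.0168
finger_force: 78.8
```

play_rows:
  increments:
    - [255,0,0,0.0005,0]
    - [255,0,0,0.001,0]
    - [255,0,0,0.001,0]

```text
t: 10.27
position: [0.4378, 0.2945, 0.1647]
ee_rot: [[-0.893, -0.45, 0.0], [-0.45, 0.893, 0.0], [-0.0, 0.0, -1.0]]
contact_force: [-1.2, -0.5, 2.5]
width: 0.017
finger_force: 79.3
```

play_rows:
  increments:
    - [255,0,0,0.0005,0]
    - [255,0,0,0.001,0]
    - [255,0,0,0.001,0]

```text
t: 10.52
position: [0.4377, 0.2944, 0.1645]
ee_rot: [[-0.893, -0.45, 0.0], [-0.45, 0.893, 0.0], [-0.001, 0.0, -1.0]]
contact_force: [-3.4, -1.4, 8.5]
width: 0.0173
finger_force: 80.2
```

Contact is at TCP z of about 0.1648, so the toe is about 127 mm below the collar's underside. I'll raise it to about 22 mm over the plate and go in above the cap.

play_rows:
  increments:
    - [255,0,0,-0.01,0]
    - [255,0,0,-0.02,0]
    - [255,0,0,-0.0235,0]
    - [255,-0.01,0,-0.0235,0]
    - [255,-0.025,0,-0.0235,0]
    - [255,-0.04,0,-0.0235,0]
    - [255,-0.055,0,-0.0235,0]
    - [255,-0.065,0,-0.0235,0]
    - [255,-0.075,0,-0.0235,0]
    - [255,-0.08,0,-0.0235,0]
    - [255,-0.08,0,-0.0235,0]

```text
t: 11.43
position: [0.5104, 0.331, 0.1864]
ee_rot: [[-0.893, -0.449, 0.0], [-0.449, 0.893, 0.0], [-0.0, 0.0, -1.0]]
contact_force: [-0.6, -0.4, -1.2]
width: 0.0166
finger_force: 78.9
```

```bash
python3 - <<'E'
from h import *
rel((.5641,.3577,.187),.47)
t=get_image("top");s=get_image("side")
o=np.zeros((480,800,3),np.uint8)
o[:,:400]=cv2.resize(t[150:234,130:200],(400,480),interpolation=2);o[:,405:]=cv2.resize(s[225:345,190:288],(395,480),interpolation=2)[:, :395]
cv2.imwrite("pics/p2.png",o[:,:,::-1])
E
```

```text
shift [-0.06   -0.0002 -0.0006] turn -0.0039 | pos [0.5104 0.331  0.1864] t 11.43 F [-0.55 -0.39 -1.17] w 0.0166 j [ 0.51  0.39  1.51  0.    1.24 -1.53]
```

View pics/p2.png

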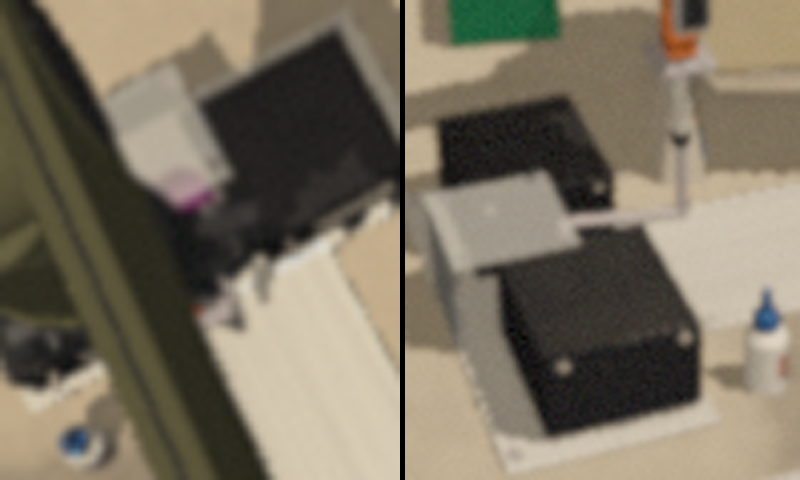

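The foot runs level into the gap under the cover (side, about (570–685,215)), and the cap at (190,188) is still in place. I'll go on in slowly.

play_rows:
  increments:
    - [255,-0.008,0,0,0]
    - [255,-0.018,0,0,0]
    - [255,-0.028,0,0,0]
    - [255,-0.038,0,0,0]
    - [255,-0.044,0,0,0]
    - [255,-0.05,0,0,0]
    - [255,-0.054,0,0,0]
    - [255,-0.057,0,0,0]
    - [255,-0.057,0,0,0]
    - [255,-0.057,0,0,0]

```text
t: 12.37
position: [0.56, 0.3559, 0.1867]
ee_rot: [[-0.893, -0.45, -0.001], [-0.45, 0.893, -0.0], [0.001, -0.0, -1.0]]
contact_force: [0.7, 0.3, -1.4]
width: 0.0171
finger_force: 78.9
```

play_rows:
  increments:
    - [255,-0.001,0,0,0]
    - [255,-0.002,0,0,0]
    - [255,-0.002,0,0,0]

```text
t: 12.62
position: [0.562, 0.3569, 0.1869]
ee_rot: [[-0.893, -0.45, 0.0], [-0.45, 0.893, 0.0], [-0.0, -0.0, -1.0]]
contact_force: [-0.1, 0.5, -1.4]
width: 0.0172
finger_force: 78.9
```

play_rows:
  increments:
    - [255,0,0,0.002,0]
    - [255,0,0,0.004,0]
    - [255,0,0,0.006,0]
    - [255,0,0,0.007,0]
    - [255,0,0,0.008,0]
    - [255,0,0,0.0085,0]
    - [255,0,0,0.0085,0]

```text
t: 13.2
position: [0.5619, 0.3569, 0.1781]
ee_rot: [[-0.893, -0.45, -0.0], [-0.45, 0.893, -0.0], [0.0, -0.0, -1.0]]
contact_force: [0.8, -0.6, -1.8]
width: 0.0169
finger_force: 78.9
```

play_rows:
  increments:
    - [255,0,0,0.0005,0]
    - [255,0,0,0.001,0]
    - [255,0,0,0.001,0]

```text
t: 13.45
position: [0.562, 0.3569, 0.1773]
ee_rot: [[-0.893, -0.449, -0.0], [-0.449, 0.893, -0.0], [0.0, -0.0, -1.0]]
contact_force: [0.5, -0.4, -0.8]
width: 0.0171
finger_force: 78.9
```

play_rows:
  increments:
    - [255,0,0,0.001,0]
    - [255,0,0,0.002,0]
    - [255,0,0,0.003,0]
    - [255,0,0,0.004,0]
    - [255,0,0,0.005,0]
    - [255,0,0,0.006,0]
    - [255,0,0,0.007,0]
    - [255,0,0,0.008,0]
    - [255,0,0,0.0093,0]
    - [255,0,0,0.0093,0]

```text
t: 14.28
position: [0.5619, 0.3568, 0.1676]
ee_rot: [[-0.893, -0.449, -0.001], [-0.449, 0.893, -0.0], [0.001, -0.0, -1.0]]
contact_force: [-0.1, 0.1, -2.0]
width: 0.0171
finger_force: 78.9
```

play_rows:
  increments:
    - [255,0.004,0,0,0]
    - [255,0.008,0,0,0]
    - [255,0.012,0,0,0]
    - [255,0.016,0,0,0]
    - [255,0.02,0,0,0]
    - [255,0.024,0,0,0]

```text
t: 14.78
position: [0.5401, 0.346, 0.1682]
ee_rot: [[-0.893, -0.45, 0.0], [-0.45, 0.893, 0.0], [-0.0, 0.0, -1.0]]
contact_force: [-0.4, 0.1, -2.6]
width: 0.0171
finger_force: 78.9
```

play_rows:
  increments:
    - [255,0.005,0,0,0]
    - [255,0.01,0,0,0]
    - [255,0.015,0,0,0]
    - [255,0.02,0,0,0]
    - [255,0.025,0,0,0]
    - [255,0.03,0,0,0]
    - [255,0.035,0,0,0]
    - [255,0.04,0,0,0]
    - [255,0.045,0,0,0]
    - [255,0.05,0,0,0]
    - [255,0.055,0,0,0]
    - [255,0.06,0,0,0]
    - [255,0.065,0,0,0]
    - [255,0.07,0,0,0]
    - [255,0.075,0,0,0]
    - [255,0.08,0,0,0]
    - [255,0.085,0,0,0]
    - [255,0.09,0,0,0]
    - [255,0.095,0,0,0]
    - [255,0.098,0,0,0]

```text
t: 16.45
position: [0.4522, 0.3017, 0.168]
ee_rot: [[-0.893, -0.45, -0.0], [-0.45, 0.893, -0.0], [0.001, 0.0, -1.0]]
contact_force: [-0.2, 0.6, -1.9]
width: 0.0167
finger_force: 78.9
```

```bash
python3 - <<'E'
from h import *
rel((.5641,.3577,.187),.47)
def cap(cam):
  t=get_image(cam).astype(int);r,g,b=t[...,0],t[...,1],t[...,2]
  m=((b-g>20)&(r-g>20)).astype(np.uint8)
  n,l,st,ce=cv2.connectedComponentsWithStats(m)
  for i in range(1,n):
    if st[i,4]>5:
      w=onz(cam,*ce[i],.016)[:2];d=w-np.array((.540,.3455));c,s=np.cos(.47),np.sin(.47)
      print(cam,st[i],np.round(w,4),"st",np.round((d[0]*c+d[1]*s,-d[0]*s+d[1]*c),4))
cap("top");cap("side")
t=get_image("top");s=get_image("side")
o=np.zeros((480,800,3),np.uint8)
o[:,:400]=cv2.resize(t[155:239,130:200],(400,480),interpolation=2);o[:,405:]=cv2.resize(s[225:345,210:308],(395,480),interpolation=2)[:, :395]
cv2.imwrite("pics/p3.png",o[:,:,::-1])
E
```

```text
shift [-0.1251 -0.0003 -0.0191] turn -0.0038 | pos [0.4522 0.3017 0.168 ] t 16.45 F [-0.18  0.64 -1.87] w 0.0167 j [ 0.51  0.33  1.67  0.    1.14 -1.53]
side [259 283  13  11 105] [0.4967 0.3292] st [-0.0459  0.0051]
```

View pics/p3.png

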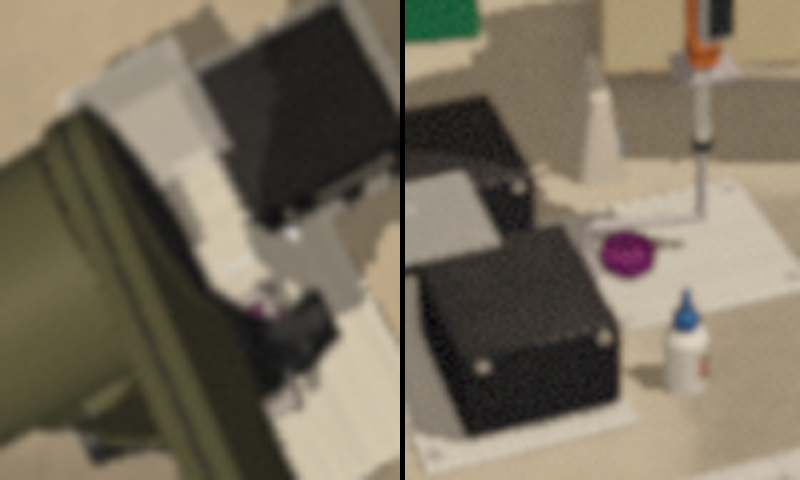

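The purple cap now lies on the apron (side, about (628,253)), about 46 mm in front of the mouth. I'll draw it a little further, back the toe off and lift.

play_rows:
  increments:
    - [255,0.005,0,0,0]
    - [255,0.01,0,0,0]
    - [255,0.014,0,0,0]
    - [255,0.014,0,0,0]
    - [255,0.01,0,0,0]
    - [255,0.005,0,0,0]
    - [255,0.003,0,-0.005,0]
    - [255,0.003,0,-0.02,0]
    - [255,0.003,0,-0.05,0]
    - [255,0.003,0,-0.085,0]
    - [255,0.003,0,-0.12,0]
    - [255,0.003,0,-0.155,0]
    - [255,0.003,0,-0.19,0]
    - [255,0.003,0,-0.22,0]
    - [255,0.003,0,-0.232,0]
    - [255,0.003,0,-0.232,0]

```text
t: 17.98
position: [0.4523, 0.3018, 0.4049]
ee_rot: [[-0.893, -0.449, 0.008], [-0.449, 0.893, 0.005], [-0.009, 0.0, -1.0]]
contact_force: [0.1, 0.3, 0.2]
width: 0.0167
finger_force: 78.9
```

```bash
python3 - <<'E'
from h import *
c,s=np.cos(-.14),np.sin(-.14)
rel((.493+.115*c,-.305+.115*s,.40),-.14)
im=get_image("side").astype(int);r,g,b=im[...,0],im[...,1],im[...,2]
n,l,st,ce=cv2.connectedComponentsWithStats(((b-g>20)&(r-g>20)).astype(np.uint8))
for i in range(1,n):
  if st[i,4]>20:
    d=onz("side",*ce[i],.014)[:2]-np.array((.540,.3455));c,s=np.cos(.47),np.sin(.47);print(st[i],np.round((d[0]*c+d[1]*s,-d[0]*s+d[1]*c),4))
E
```

```text
shift [ 0.1419 -0.6259  0.0033] turn 0.6062 | pos [0.4523 0.3018 0.4049] t 17.98 F [0.14 0.3  0.17] w 0.0167 j [ 0.51  0.17  1.28 -0.    1.68 -1.53]
[265 283  12  10  98] [-0.0609  0.0033]
```

play_rows:
  increments:
    - [255,0.008,-0.036,0,0]
    - [255,0.016,-0.072,0,0.05]
    - [255,0.024,-0.108,0,0.1]
    - [255,0.033,-0.144,0,0.15]
    - [255,0.041,-0.18,0,0.2]
    - [255,0.049,-0.216,0,0.25]
    - [255,0.057,-0.252,0,0.3]
    - [255,0.065,-0.288,0,0.35]
    - [255,0.073,-0.324,0,0.4]
    - [255,0.082,-0.36,0,0.45]
    - [255,0.09,-0.396,0,0.5]
    - [255,0.098,-0.432,0,0.55]
    - [255,0.106,-0.468,0,0.6]
    - [255,0.114,-0.504,0,0.606]
    - [255,0.123,-0.54,0,0.606]
    - [255,0.131,-0.576,0,0.606]
    - [255,0.139,-0.61,0,0.606]
    - [255,0.142,-0.626,0.003,0.606]
    - [255,0.142,-0.626,0.003,0.606]
    - [255,0.142,-0.626,0.003,0.606]

```text
t: 19.7
position: [0.6044, -0.3225, 0.3937]
ee_rot: [[-0.99, 0.141, -0.005], [0.141, 0.99, 0.004], [0.005, 0.003, -1.0]]
contact_force: [1.0, 1.1, -0.7]
width: 0.0172
finger_force: 78.9
```

```bash
python3 - <<'E'
from h import *
c,s=np.cos(-.14),np.sin(-.14)
rel((.493+.115*c,-.305+.115*s,.221),-.14)
E
```

```text
shift [-0.0032  0.0013  0.1727] turn -0.0012 | pos [ 0.6044 -0.3225  0.3937] t 19.7 F [ 0.99  1.06 -0.71] w 0.0172 j [-0.55  0.41  0.97  0.    1.77 -1.98]
```

play_rows:
  increments:
    - [255,-0.003,0.001,0.03,0]
    - [255,-0.003,0.001,0.06,0]
    - [255,-0.003,0.001,0.095,0]
    - [255,-0.003,0.001,0.13,0]
    - [255,-0.003,0.001,0.155,0]
    - [255,-0.003,0.001,0.168,0]
    - [255,-0.003,0.001,0.173,0]
    - [255,-0.003,0.001,0.173,0]
    - [255,-0.003,0.001,0.173,0]
    - [255,-0.003,0.001,0.173,0]

```text
t: 20.53
position: [0.609, -0.3216, 0.2261]
ee_rot: [[-0.99, 0.139, 0.003], [0.139, 0.99, -0.002], [-0.003, -0.001, -1.0]]
contact_force: [0.5, 0.1, -1.6]
width: 0.0171
finger_force: 79.0
```

```bash
python3 - <<'E'
from h import *
rel((.493,-.305,.221),-.14)
E
```

```text
shift [0.1172 0.0003 0.0047] turn 0.0009 | pos [ 0.609  -0.3216  0.2261] t 20.53 F [ 0.52  0.11 -1.58] w 0.0171 j [-0.55  0.47  1.27  0.    1.4  -1.98]
```

play_rows:
  increments:
    - [255,0.02,0,0.004,0]
    - [255,0.04,0,0.005,0]
    - [255,0.055,0,0.005,0]
    - [255,0.07,0,0.005,0]
    - [255,0.082,0,0.005,0]
    - [255,0.094,0,0.005,0]
    - [255,0.104,0,0.005,0]
    - [255,0.112,0,0.005,0]
    - [255,0.117,0,0.005,0]
    - [255,0.117,0,0.005,0]
    - [255,0.117,0,0.005,0]
    - [255,0.117,0,0.005,0]

```text
t: 21.53
position: [0.4928, -0.3057, 0.219]
ee_rot: [[-0.99, 0.139, 0.001], [0.139, 0.99, -0.0], [-0.001, -0.0, -1.0]]
contact_force: [1.4, 0.6, -1.4]
width: 0.0172
finger_force: 78.9
```

```bash
python3 - <<'E'
from h import *
rel((.493,-.305,.2045),-.14)
E
```

```text
shift [-0.0001  0.0007  0.0145] turn 0.0002 | pos [ 0.4928 -0.3057  0.219 ] t 21.53 F [ 1.39  0.59 -1.38] w 0.0172 j [-0.63  0.33  1.53  0.    1.29 -2.06]
```

play_rows:
  increments:
    - [255,0,0.001,0.003,0]
    - [255,0,0.001,0.006,0]
    - [255,0,0.001,0.009,0]
    - [255,0,0.001,0.011,0]
    - [255,0,0.001,0.013,0]
    - [255,0,0.001,0.014,0]
    - [255,0,0.001,0.0145,0]
    - [255,0,0.001,0.0145,0]
    - [255,0,0.001,0.0145,0]

```text
t: 22.28
position: [0.4924, -0.3045, 0.2046]
ee_rot: [[-0.99, 0.139, 0.0], [0.139, 0.99, -0.0], [-0.0, -0.0, -1.0]]
contact_force: [-0.1, -0.5, -0.6]
width: 0.017
finger_force: 79.0
```

play_rows:
  increments:
    - [255,0,0,0.0007,0]
    - [255,0,0,0.0007,0]
    - [200,0,0,0.0007,0]
    - [150,0,0,0.0007,0]
    - [100,0,0,0.0007,0]
    - [50,0,0,0.0007,0]
    - [0,0,0,0.0007,0]
    - [0,0,0,0.0007,0]
    - [0,0,0,0.0007,0]
    - [0,0,0,0.0007,0]
    - [0,0,0,0.0007,0]

```text
t: 23.2
position: [0.4923, -0.3044, 0.2038]
ee_rot: [[-0.99, 0.139, 0.0], [0.139, 0.99, -0.0], [-0.0, -0.0, -1.0]]
contact_force: [0.1, 0.3, 0.3]
width: 0.0853
finger_force: 0.0
```

play_rows:
  increments:
    - [0,0,0,-0.01,0]
    - [0,0,0,-0.03,0]
    - [0,0,0,-0.06,0]
    - [0,0,0,-0.1,0]
    - [0,0,0,-0.14,0]
    - [0,0,0.03,-0.14,0]
    - [0,0,0.07,-0.14,0]
    - [0,0,0.11,-0.14,0]
    - [0,0,0.15,-0.14,0]
    - [0,0,0.15,-0.14,0]
    - [0,0,0.15,-0.14,0]
    - [0,0,0.15,-0.14,0]

```text
t: 24.2
position: [0.5133, -0.156, 0.3445]
ee_rot: [[-0.99, 0.138, 0.001], [0.138, 0.99, -0.001], [-0.001, -0.001, -1.0]]
contact_force: [-0.2, -0.4, -0.6]
width: 0.0854
finger_force: 0.0
```

```bash
python3 - <<'E'
from h import *
rel()
t=get_image("top");s=get_image("side")
o=np.zeros((480,800,3),np.uint8)
o[:,:400]=cv2.resize(t[155:251,335:415],(400,480),interpolation=2);o[:240,405:]=cv2.resize(s[110:180,270:385],(395,240),interpolation=2);o[245:,405:]=cv2.resize(s[245:325,210:344],(395,235),interpolation=2)
cv2.imwrite("pics/p4.png",o[:,:,::-1])
E
```

```text
shift [0. 0. 0.] turn 0 | pos [ 0.5133 -0.156   0.3445] t 24.2 F [-0.18 -0.39 -0.61] w 0.0854 j [-0.37  0.19  1.41 -0.    1.54 -1.81]
```

View pics/p4.png

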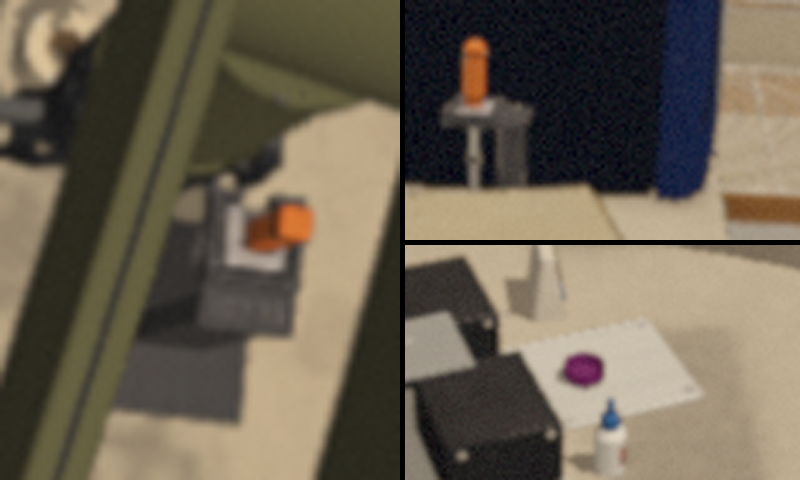

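The rod hangs upright in the recess (grip at (475,70)), the cap lies flat on the apron at (583,369), and the dropper and timer are undisturbed. I'll hand the job in.

```bash
python3 -c "
from bench import ticket
print(ticket.finish_job())"
```

```text
the job is handed in; nothing more can be done
None
```

The cap lies flat on the bare apron, about 61 mm in front of the gap, the rod hangs back in its stand, and the job is handed in at about 24 s of 72 s; no verdict was shown.

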